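Tip used electrode holders into the rinse tub

TASK

Lift the yellow tray of used electrode holders by its end tab from between the amplifier cases, stand it in the middle of the green mat with nothing spilt, and let go. Then take it by a side ear, tip all five holders over the blue rinse tub so that they slide in together, and stand the empty tray upright in the middle of the mat again. Leave the other things on the desk where they are.

Things in the scene. Friction and masses are not known exactly. Their poses are not given: they have to be found in the camera images.
- tray: Loose yellow tray, 150 mm long (x), 100 wide (y), 0.18 kg, holding the five holders. Origin: centre of its underside, z up. Walls 5 mm thick, 50 mm high at both sides and the -x end; the +x end is the open spout: the 5 mm floor climbs as a ramp from x = 40 mm to the lip at x = 75 mm. A black tab and two black ears stand upright on the walls, tops 92 mm above the underside.
- tray_tab (a point): Point to grip on the tray's black carrying tab, 18 mm below its top, at tray (-69, 0, 74) mm. The tab stands on the end wall: 12 mm thick along x, 44 mm wide along y, 42 mm clear above the rim. Axes as the tray's.
- tray_ear_l (a point): Point to grip on the black ear on the tray's +y wall, 18 mm below its top, at tray (-5, 47.5, 74) mm. The ear is 6 mm thick along y, 50 mm long along x, 42 mm clear above the rim. Axes as the tray's.
- tray_ear_r (a point): The same on the -y wall, at tray (-5, -47.5, 74) mm.
- tray_lip (a point): Middle of the spout's lip, over which the holders slide, at tray (75, 0, 21) mm.
- amp_bay: Fixed bay where the tray starts, spout to the bay's +x: 4 mm dark base plate (180 x 210 mm), a black amplifier case on its +y side and a white one on its -y side, each 160 mm long (x), 44 wide, 95 high, 120 mm apart: no finger room beside the tray's ears. A 44 mm high stop closes the +x end; the -x end is open. Origin: centre of the underside, z up.
- mat: Fixed flat green mat, 200 x 200 mm, 3 mm thick. Origin: centre of its underside.
- tub: Fixed open blue rinse tub, outside 220 mm (x) x 200 mm (y) x 100 mm high, walls and floor 5 mm. Origin: centre of its underside, z up.
- holder0: Loose plastic electrode holder (grey), a 32 mm disc 16 mm high with a narrower stud, 26 mm high in all, 20 g. Origin: centre of its underside.
- holder1: Loose plastic electrode holder (white), a 32 mm disc 16 mm high with a narrower stud, 26 mm high in all, 20 g. Origin: centre of its underside.
- holder2: Loose plastic electrode holder (grey), a 32 mm disc 16 mm high with a narrower stud, 26 mm high in all, 20 g. Origin: centre of its underside.
- holder3: Loose plastic electrode holder (white), a 32 mm disc 16 mm high with a narrower stud, 26 mm high in all, 20 g. Origin: centre of its underside.
- holder4: Loose plastic electrode holder (grey), a 32 mm disc 16 mm high with a narrower stud, 26 mm high in all, 20 g. Origin: centre of its underside.
- beaker: Loose glass beaker, 66 mm diameter, 75 mm high. Bystander. Origin: centre of underside.
- gel_jar: Loose white gel jar with blue cap, 70 mm diameter, 75 mm high. Bystander. Origin: centre of underside.
- tape_roll: Loose roll of white tape lying flat, 60 mm diameter, 25 mm high. Bystander. Origin: centre of underside.
- usb_hub: Loose silver hub, 32 x 110 x 14 mm. Bystander. Origin: centre of underside.
- power_brick: Loose black power brick, 65 x 110 x 34 mm. Bystander. Origin: centre of underside.
- syringe: Loose clear syringe with green gel, lying, 132 mm long, 34 mm wide at its flange. Bystander. Origin: on the table near the middle of its barrel.
There are look-alikes about, which are no part of the job. Leave any purple look-alike of the holder3 alone.

How it is judged:
By the outcome, as a careful person would: the job done as asked, in the order asked, and still so for the second after the job is handed in, with the robot touching nothing.
It also fails if it takes over 67 s, if anything falls off the work surface, if the arm or the gripper's body presses on something with over 40 N, if the wrist force passes 120 N, or if a joint passes its speed limit or range.

ROBOT

A 7-joint arm with a two-finger parallel gripper is mounted at the origin on the work surface. World frame = base frame: x ahead of the robot, y to its left, z up, the work surface at z = 0. Lengths are in m, angles in rad, forces in N, time in s.
With the tool pointing down it reaches from about 0.425 to 0.925 m from the base axis. Payload 6.8 kg.
Tool frame: the origin (TCP) lies at the very end of the fingers, on their centre line; the grasp point (between the pads) lies 19 mm behind it; y points along the fingers, x is the direction in which the jaws open and shut, and the axes are right-handed (so a half turn about y gives the same grasp; the last joint's range is limited). The gripper opens to 85 mm and grips with 20 to 120 N. Pads are 22 mm wide; open, the fingers measure 114 mm over their backs; the gripper's body (76 mm by 85 mm) begins 54 mm behind the grasp point. The pads swing forward as they close: fully open they stand 13 mm farther back than shut.
Start: joints at [-1.214, 0.477, 0.022, 1.555, -0.011, 1.109, -0.083], TCP at [0.303, 0.603, 0.231] pointing down, gripper open.
Joint ranges: [-2.96, 2.96], [-0.34, 2.1], [-1.41, 1.46], [0.24, 2.44], [-1.37, 4.51], [0.17, 1.92], [-2.96, 2.96]. Speed limits (rad/s): [2.39, 2.39, 3.14, 3.14, 3.14, 3.14, 3.14].

INTERFACE

Orientations are given as a unit quaternion [w, x, y, z].
In Python, from station import bot, optics gives the robot as it stands. The module is installed in compiled form; this text tells all that it offers.
- The arm moves only by the shell command python3 -m handwheel 'ROWS' [FORCE]. ROWS is text: rows parted by semicolons, each of 5 numbers parted by spaces: the opening, from -1 (shut) to 1 (fully open), then the shift along the tool's x, y, z in m, then the turn about the tool's y in degrees. A call has exactly 10 rows; each row shifts and turns the commanded pose from where the row before left it, along the tool's axes as they then stand; what a row does not reach is not made up. A row lasts 1/12 s, in which the tool goes at most 41.7 mm and 7.16 degrees, less where a joint would pass 70% of its speed; a pose out of reach is approached as far as the arm can. A call with a gripper value outside its range is refused whole. The fingers move at their own pace and stop on an object; FORCE is the grip in N (left out, the last holds). Time passes only in rows, so rows that do not move let the fingers close, or fill a call up. It gives the time, the measured TCP pose, the force and the opening at its end, in the units of the state.
- bot.get_obs(): the state, without advancing time (a new reading comes with each control period).
- optics.read_camera(name): name is "side" or "top" or "wrist"; returns a dict with "frame" (400x640x3 uint8, red, green, blue), "depth" (400x640 float32, m along the optical axis (not along the pixel's ray), 0 where there is no reading), "mtx" (3x3 intrinsics, pixels), "rvec" (rotation vector, rad) and "tvec" (3), from world to camera coordinates, as OpenCV has them. Camera axes: x right, y down, z forward; pixel columns grow to the right and rows downward; lengths in m; the calibration is good to about 2 mm. The wrist camera is an equidistant fisheye: a pixel r from the principal point sees the ray r / f radians off the axis. A picture is of the moment at which its call begins.
- bot.hand_in(): hands the job in, once; it reports no verdict.
The state is a dict: "t": time; "q": joint angles; "joint_vel": joint speeds; "joint_torque": joint torques, N m; "eef_pos": TCP position; "tool_rot": TCP orientation; "contact_force": force on the tool from outside, world axes, zero at the start; "torque": the same for the moment, N m; "gripper_width": opening from 0.0 (shut) to 1.0 (fully open).
Only numpy, scipy, OpenCV 4.12 (cv2) and the standard library are available. Lean on these libraries where they do the work, as an engineer would, in place of code of your own. Each camera call takes 0.05 s, during which the arm holds its last target. There are 200 camera calls.

## Working session

There is one attempt and no reset: what is moved stays moved. The work goes in short steps, Python scripts to look and compute and a shell command to move; the robot and the scene stay as the last step left them, time stands still between calls to the robot, and variables do not carry over. Pictures are saved under pics/ and viewed, and the job is handed in when it is done.

```bash
mkdir -p pics; cat > h.py <<'E'
import numpy as np,cv2
from station import bot,optics
def cam(n):
    c=optics.read_camera(n);c['R']=cv2.Rodrigues(np.array(c['rvec'],float))[0];c['t']=np.array(c['tvec'],float).ravel();return c
def cloud(c):
    d=c['depth'];K=np.array(c['mtx']);v,u=np.mgrid[:d.shape[0],:d.shape[1]]
    P=np.stack([(u-K[0,2])/K[0,0]*d,(v-K[1,2])/K[1,1]*d,d],-1)
    return (P-c['t'])@c['R']
def save(c,n,crop=None,s=1):
    f=c['frame'][...,::-1]
    if crop: f=f[crop[1]:crop[3],crop[0]:crop[2]]
    cv2.imwrite('pics/'+n,cv2.resize(f,None,fx=s,fy=s,interpolation=cv2.INTER_CUBIC))
E
python3 - <<'E'
from h import *
for n in('top','side'):
    c=cam(n);save(c,n+'0.png');np.savez('/tmp/'+n,**c)
    print(n,c['t'],-c['R'].T@c['t'],c['mtx'])
print(bot.get_obs())
E
```

```text
top [0.00651952 0.56120145 1.10984742] [0.34706176 0.02887314 1.19392853] [[474.389295     0.         315.31413177]
 [  0.         474.389295   201.99675998]
 [  0.           0.           1.        ]]
side [-0.41191048  0.28538482  1.12994528] [-0.03761958 -0.74290891  0.98719916] [[444.52756324   0.         319.52782133]
 [  0.         444.52756324 206.09352306]
 [  0.           0.           1.        ]]
{'t': 0.1, 'q': array([-1.21412496,  0.47773264,  0.02233709,  1.55633861, -0.01148749,
        1.10928581, -0.08307059]), 'joint_vel': array([-0.00014102, -0.00148065,  0.00133226, -0.00109601, -0.00104384,
        0.00134104, -0.00169546]), 'joint_torque': array([ 4.53001092e-03, -5.97758138e+01,  1.61388393e+00, -2.81957442e+01,
        1.28727689e-02,  4.96628243e-03,  1.74312021e-05]), 'eef_pos': array([0.30232193, 0.60292581, 0.23041853]), 'tool_rot': array([-0.601357  ,  0.60203975,  0.37096092, -0.371895  ]), 'contact_force': array([ 0.28490947, -0.36412343,  0.87569756]), 'torque': array([ 0.03934608, -0.01664518, -0.00735556]), 'gripper_width': 1.0007575138636815}
```

View pics/top0.png

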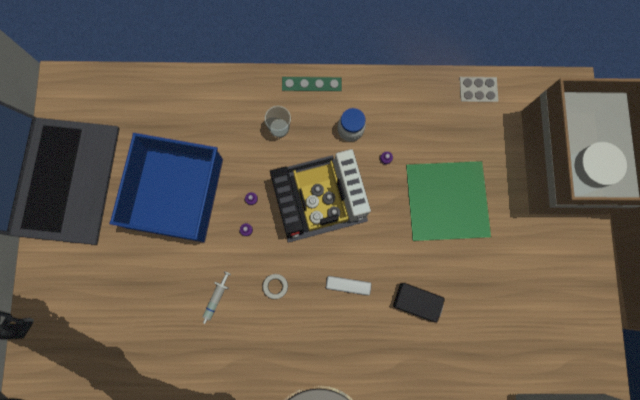

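View pics/side0.png

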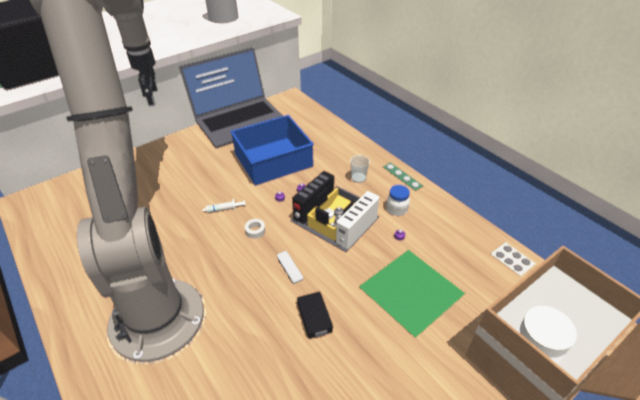

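The top view shows the bay with the tray near (318,197), the mat at (448,201) and the tub at (168,188). Purple look-alikes sit at (251,198), (246,230) and (387,157), all outside the tray.

```bash
python3 - <<'E'
from h import *
z=dict(np.load('/tmp/top.npz'));P=cloud(z);f=z['frame'];hsv=cv2.cvtColor(f,cv2.COLOR_RGB2HSV)
save(z,'crop0.png',(240,140,400,260),5)
def rep(n,m,k=1):
    cs=cv2.findContours(m.astype(np.uint8),0,2)[0];cs=sorted(cs,key=cv2.contourArea)[::-1][:k]
    for c in cs:
        mm=np.zeros(m.shape,np.uint8);cv2.drawContours(mm,[c],-1,1,-1)
        s=(mm>0)&m&(z['depth']>0);p=P[s];r=cv2.minAreaRect((p[:,:2]*1000).astype(np.float32))
        print(n,c.mean((0,1)).round(),'rect',np.round(r[0],0),np.round(r[1],0),round(r[2],1),'z',np.percentile(p[:,2],[5,50,95]).round(3))
H,S,V=cv2.split(hsv)
rep('mat',(H>45)&(H<80)&(S>120)&(P[...,2]<.02))
rep('tubrim',(H>100)&(H<130)&(S>120)&(P[...,2]>.088)&(P[...,2]<.112)&(P[...,1]>.15),1)
yel=(H>18)&(H<35)&(S>150)&(np.abs(P[...,1])<.15)&(P[...,0]>.4)
rep('yel',yel&(P[...,2]>.045))
reg=(np.abs(P[...,1])<.2)&(P[...,0]>.45)&(P[...,0]<.8)
rep('cases',reg&(P[...,2]>.091)&(P[...,2]<.12),4)
rep('tall',reg&(P[...,2]>.085)&(P[...,2]<.120)&(V<60),5)
E
```

```text
mat [415. 166.] rect [ 667. -250.] [5. 1.] 5.9 z [0.003 0.006 0.009]
tubrim [162. 186.] rect [591. 364.] [206. 223.] 80.2 z [0.09  0.101 0.105]
yel [296. 178.] rect [622.  57.] [6. 4.] 77.4 z [0.05  0.055 0.059]
cases [287. 200.] rect [561.  79.] [161.  44.] 15.4 z [0.093 0.096 0.1  ]
cases [353. 182.] rect [604. -79.] [160.  44.] 15.3 z [0.093 0.097 0.1  ]
cases [329. 218.] rect [515. -23.] [12. 45.] 16.7 z [0.093 0.097 0.101]
cases [341. 188.] rect [590. -51.] [49.  6.] 15.3 z [0.093 0.096 0.1  ]
tall [287. 200.] rect [559.  78.] [156.  44.] 15.3 z [0.092 0.096 0.1  ]
tall [330. 218.] rect [515. -23.] [12. 43.] 17.2 z [0.088 0.097 0.101]
tall [341. 188.] rect [588. -52.] [47.  6.] 15.9 z [0.09  0.096 0.1  ]
tall [302. 199.] rect [560.  40.] [42.  4.] 17.0 z [0.087 0.098 0.101]
```

View pics/crop0.png

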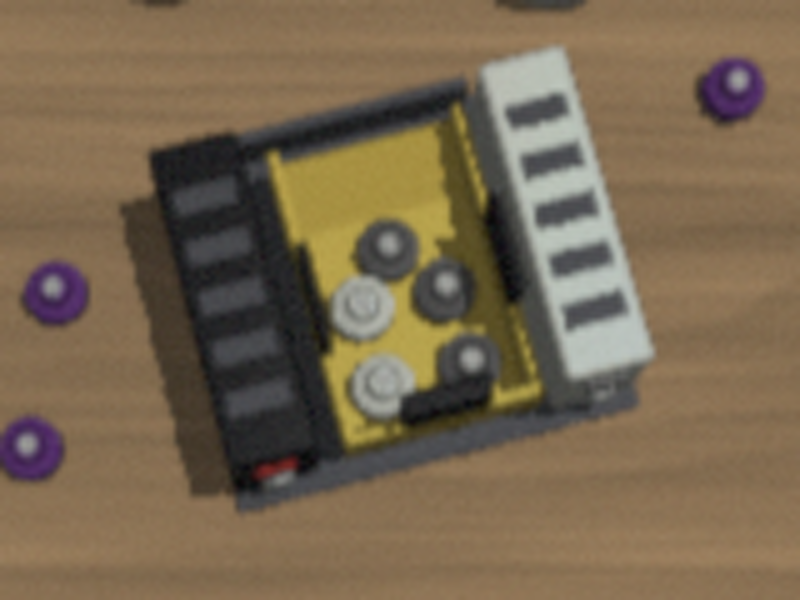

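```bash
python3 - <<'E'
from h import *
from scipy.spatial.transform import Rotation as Ro
z=dict(np.load('/tmp/top.npz'));f=z['frame'];H,S,V=cv2.split(cv2.cvtColor(f,cv2.COLOR_RGB2HSV))
K=z['mtx']
def ray(uv,h):
    uv=np.asarray(uv,float).reshape(-1,2);d=np.c_[(uv-[K[0,2],K[1,2]])/[K[0,0],K[1,1]],np.ones(len(uv))]@z['R'];o=-z['R'].T@z['t']
    return (o+d*((h-o[2])/d[:,2])[:,None])[:,:2]*1000
def big(m):
    return max(cv2.findContours(m.astype(np.uint8),0,2)[0],key=cv2.contourArea)
m=(H>45)&(H<85)&(S>80);m[:,:380]=0
for n,mm,h in(('mat',m,.003),('tub',(H>100)&(H<130)&(S>120)&(np.arange(640)[None]>105)&(np.arange(640)[None]<230)&(np.arange(400)[:,None]>125)&(V>40),.1)):
    c=big(mm);r=cv2.minAreaRect(ray(c,h).astype(np.float32));print(n,r,cv2.boundingRect(c))
R=Ro.from_quat(bot.get_obs()['tool_rot'],scalar_first=True).as_matrix();print(R.round(3))
E
```

```text
mat ((577.7393798828125, -331.50384521484375), (198.90750122070312, 200.3789520263672), 2.9277517795562744) (406, 162, 85, 79)
tub ((588.1826782226562, 356.99267578125), (221.30682373046875, 225.7694091796875), 80.20217895507812) (110, 133, 112, 108)
[[ 0.448 -0.001 -0.894]
 [ 0.894 -0.002  0.448]
 [-0.002 -1.    -0.   ]]
```

```bash
python3 -m handwheel '1 0 0 0 6.87;1 0 0 0 6.87;1 0 0 0 6.87;1 0 0 0 6.87;1 0 0 0 6.87;1 0 0 0 6.87;1 0 0 0 6.88;1 0.0022 0 -0.0367 0;1 0.0022 0 -0.0367 0;1 0.0022 0 -0.0367 0'
python3 -m handwheel '1 0.0022 0 -0.0367 0;1 0.0022 0 -0.0367 0;1 0.0022 0 -0.0367 0;1 0.0022 0 -0.0367 0;1 0.0022 0 -0.0367 0;1 0.0022 0 -0.0367 0;1 0.0022 0 -0.0367 0;1 0.0022 0 -0.0367 0;1 0.0022 0 -0.0367 0;1 0.0022 0 -0.0367 0'
python3 -m handwheel '1 0.0022 0 -0.0367 0;1 0.0022 0 -0.0367 0;1 0.0022 0 -0.0367 0;1 0.0022 0 -0.0367 0;1 0.0022 0 -0.0367 0;1 0 0.015 0 0;1 0 0.015 0 0;1 0 0.015 0 0;1 0 0.015 0 0;1 0 0 0 0'
cat >> h.py <<'E'
from scipy.spatial.transform import Rotation as Ro
def st():
    o=bot.get_obs();R=Ro.from_quat(o['tool_rot'],scalar_first=True).as_matrix()
    print('t',round(o['t'],2),'pos',(o['eef_pos']*1000).round(1),'head',np.degrees(np.arctan2(R[1,0],R[0,0])).round(2),'F',o['contact_force'].round(1),'w',round(o['gripper_width'],3),'q',o['q'].round(2));return o['eef_pos'],R
def to(xyz):
    p,R=st();print('tool shift mm',((np.array(xyz)-p)@R*1000).round(1))
E
python3 - <<'E'
from h import *
to([.514,-.0225,.061]);c=cam('wrist');save(c,'w1.png')
E
```

```text
t: 0.93
eef_pos: [0.3376, 0.4977, 0.2305]
tool_rot: [-0.7, 0.701, 0.094, -0.095]
contact_force: [1.9, -0.0, -0.3]
gripper_width: 1.001
t: 1.77
eef_pos: [0.4558, 0.1488, 0.2312]
tool_rot: [0.701, -0.701, -0.094, 0.094]
contact_force: [0.7, -0.1, -0.4]
gripper_width: 1.004
t: 2.6
eef_pos: [0.5125, -0.0234, 0.1686]
tool_rot: [-0.701, 0.701, 0.092, -0.096]
contact_force: [-1.2, -0.4, -0.3]
gripper_width: 0.998
t 2.6 pos [512.5 -23.4 168.6] head 15.27 F [-1.2 -0.4 -0.3] w 0.998 q [-0.5   0.31  0.51  2.02 -0.2   0.86  0.39]
tool shift mm [  2.2 107.6   0.4]
```

View pics/w1.png

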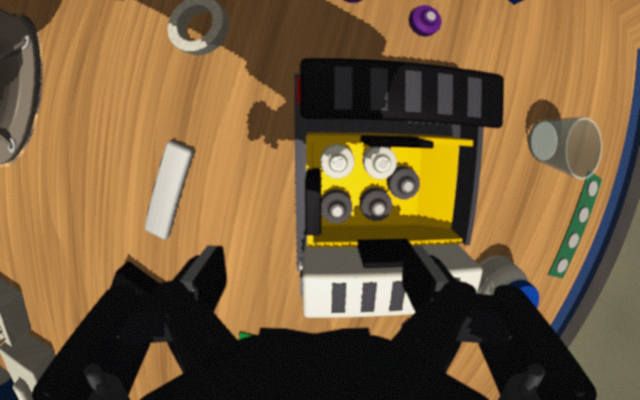

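```bash
python3 -m handwheel '1 0.0005 0.016 0 0;1 0.0005 0.016 0 0;1 0.0005 0.016 0 0;1 0.0005 0.016 0 0;1 0 0.016 0 0;1 0 0.015 0 0;1 0 0.0125 0 0;1 0 0 0 0;-1 0 0 0 0;-1 0 0 0 0' 80
python3 -m handwheel '-1 0 0 0 0;-1 0 0 0 0;-1 0 0 0 0;-1 0 0 0 0;-1 0 0 0 0;-1 0 0 0 0;-1 0 -0.002 0 0;-1 0 -0.004 0 0;-1 0 -0.006 0 0;-1 0 0 0 0'
python3 - <<'E'
from h import *
st();c=cam('wrist');save(c,'w2.png')
E
```

```text
t: 3.48
eef_pos: [0.5175, -0.0229, 0.0649]
tool_rot: [0.701, -0.701, -0.094, 0.093]
contact_force: [0.9, 0.1, 0.1]
gripper_width: 0.75
t: 4.32
eef_pos: [0.5173, -0.0229, 0.0768]
tool_rot: [-0.701, 0.701, 0.094, -0.093]
contact_force: [0.6, 0.0, -2.1]
gripper_width: 0.128
t 4.32 pos [517.3 -22.9  76.8] head 15.27 F [ 0.6  0.  -2.1] w 0.128 q [-0.43  0.46  0.44  2.08 -0.32  0.66  0.49]
```

View pics/w2.png

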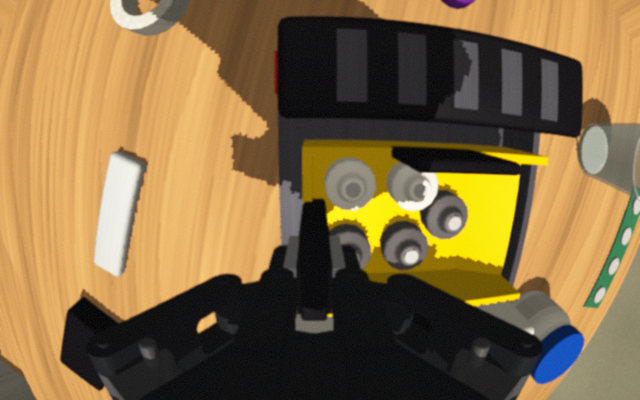

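```bash
python3 -m handwheel '-1 0 -0.008 0 0;-1 0 -0.014 0 0;-1 0 -0.016 0 0;-1 0 -0.016 0 0;-1 0 -0.016 0 0;-1 0 -0.016 0 0;-1 0 -0.014 0 0;-1 0 -0.008 0 0;-1 0 0 0 0;-1 0 0 0 0'
python3 -m handwheel '-1 0 0 0 2;-1 0 0 0 4;-1 0 0 0 4;-1 0 0 0 2.4;-1 -0.001 0 -0.01 0;-1 -0.002 0 -0.018 0;-1 -0.002 0 -0.026 0;-1 -0.002 0 -0.028 0;-1 -0.002 0 -0.028 0;-1 -0.002 0 -0.028 0'
python3 -m handwheel '-1 -0.002 0 -0.028 0;-1 -0.002 0 -0.028 0;-1 -0.002 0 -0.028 0;-1 -0.002 0 -0.028 0;-1 -0.002 0 -0.025 0;-1 -0.002 0 -0.02 0;-1 -0.001 0 -0.011 0;-1 0 0 -0.005 0;-1 0 0 0 0;-1 0 0 0 0'
python3 - <<'E'
from h import *
to([.509,-.3345,.064]);c=cam('wrist');save(c,'w3.png');c=cam('side');save(c,'s3.png',(300,150,520,350),3)
E
```

```text
t: 5.2
eef_pos: [0.5166, -0.0228, 0.1838]
tool_rot: [0.701, -0.701, -0.094, 0.094]
contact_force: [-0.3, 0.1, -3.6]
gripper_width: 0.126
t: 6.03
eef_pos: [0.5116, -0.1632, 0.183]
tool_rot: [-0.707, 0.707, 0.018, -0.019]
contact_force: [0.2, 1.4, -2.4]
gripper_width: 0.125
t: 6.87
eef_pos: [0.5083, -0.3336, 0.1832]
tool_rot: [0.707, -0.706, -0.018, 0.018]
contact_force: [0.2, 0.2, -3.3]
gripper_width: 0.127
t 6.87 pos [ 508.3 -333.6  183.2] head 2.94 F [ 0.2  0.2 -3.3] w 0.127 q [ 0.03  0.47  0.61  1.8  -0.32  0.97  0.82]
tool shift mm [  0.7 119.2  -1.1]
```

View pics/w3.png

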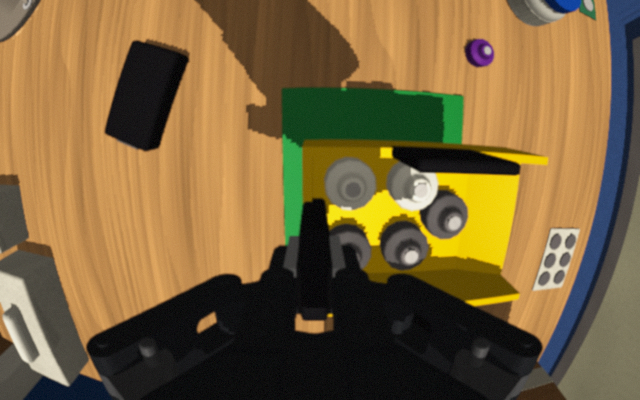

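View pics/s3.png

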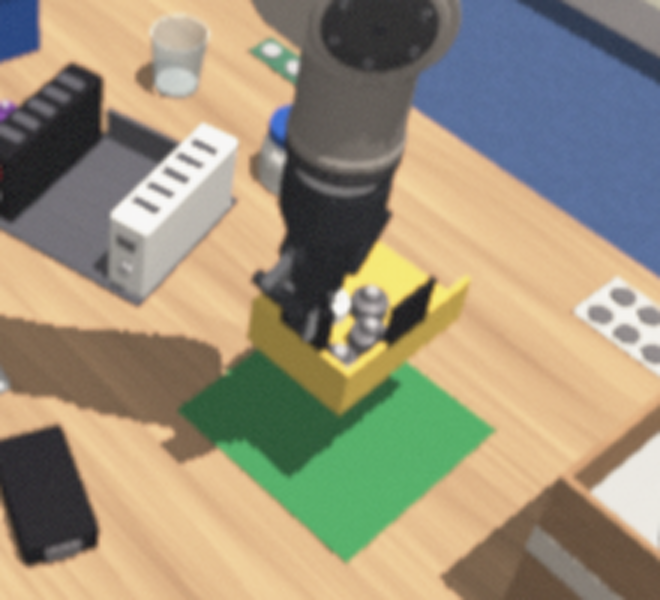

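```bash
python3 -m handwheel '-1 0 0.008 -0.001 0;-1 0 0.014 0 0;-1 0 0.017 0 0;-1 0 0.018 0 0;-1 0 0.018 0 0;-1 0 0.017 0 0;-1 0 0.012 0 0;-1 0 0.007 0 0;-1 0 0.004 0 0;-1 0 0.002 0 0'
python3 -m handwheel '-1 0 0.002 0 0;-1 0 0 0 0;-1 0 0 0 0;0 0 0 0 0;0 0 0 0 0;0 0 0 0 0;0 0 0 0 0;0 0 -0.01 0 0;0 0 -0.025 0 0;0 0 -0.025 0 0'
python3 -m handwheel '0 0 -0.025 0 0;0 0 -0.025 0 0;1 0 -0.02 0 6.8;1 0 0 0 6.8;1 0 0 0 6.8;1 0 0 0 6.8;1 0 0 0 6.8;1 0 0 0 6.8;1 0 0 0 6.8;1 0 0 0 6.8'
python3 - <<'E'
from h import *
st();c=cam('top');save(c,'t4.png',(380,120,540,280),4);np.savez('/tmp/t4',**c)
P=cloud(c);z=P[...,2];f=c['frame'].astype(int)
reg=(P[...,1]<-.2)&(P[...,1]>-.46)&(P[...,0]>.45)&(P[...,0]<.7)&(z>.086)&(z<.102)
n,l,s,_=cv2.connectedComponentsWithStats(reg.astype(np.uint8))
for i in range(1,n):
    if s[i,4]>8:
        p=P[l==i]*1000;r=cv2.minAreaRect(p[:,:2].astype(np.float32));print(s[i],np.round(r[0]),np.round(r[1]),r[2],np.median(p[:,2]))
E
```

```text
t: 7.8
eef_pos: [0.5084, -0.3356, 0.0665]
tool_rot: [0.707, -0.707, -0.018, 0.018]
contact_force: [0.3, 0.3, -2.2]
gripper_width: 0.132
t: 8.63
eef_pos: [0.5076, -0.3355, 0.1254]
tool_rot: [0.707, -0.707, -0.017, 0.018]
contact_force: [0.3, 0.4, 0.8]
gripper_width: 0.497
t: 9.47
eef_pos: [0.5084, -0.3358, 0.1957]
tool_rot: [0.636, -0.636, 0.309, -0.31]
contact_force: [-0.4, 0.4, -0.2]
gripper_width: 1.002
t 9.47 pos [ 508.4 -335.8  195.7] head -51.88 F [-0.4  0.4 -0.2] w 1.002 q [-0.14  0.53  0.87  1.8  -0.47  1.03  0.  ]
[475 183   6  21  80] [ 578. -378.] [48.  9.] 1.7442386150360107 94.59743366275674
[436 184   5  21  71] [ 575. -283.] [50.  7.] 2.710460901260376 95.06610850391031
[451 218  14   6  56] [ 512. -325.] [11. 28.] 0.7690883874893188 95.60750580905159
```

View pics/t4.png

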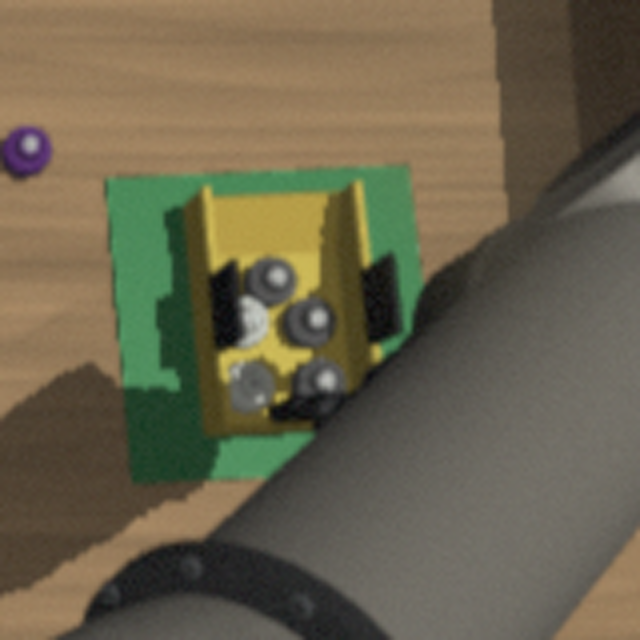

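```bash
python3 -m handwheel '1 0 0 0 7.06;1 0 0 0 7.06;1 0 0 0 7.06;1 0 0 0 7.06;1 0 0 0 7.06;1 -0.015 0 0.021 0;1 -0.018 0 0.025 0;1 -0.0165 0 0.023 0;1 0 0 0 0;1 0 0 0 0'
python3 - <<'E'
from h import *
to([.575,-.283,.060]);c=cam('wrist');save(c,'w5.png')
E
```

```text
t: 10.35
eef_pos: [0.5761, -0.2806, 0.1948]
tool_rot: [0.515, -0.515, 0.484, -0.484]
contact_force: [-0.3, -0.4, -0.1]
gripper_width: 1.001
t 10.35 pos [ 576.1 -280.6  194.8] head -86.46 F [-0.3 -0.4 -0.1] w 1.001 q [-0.31  0.66  1.01  1.72 -0.62  1.11 -0.62]
tool shift mm [  2.4 134.8  -1.2]
```

View pics/w5.png

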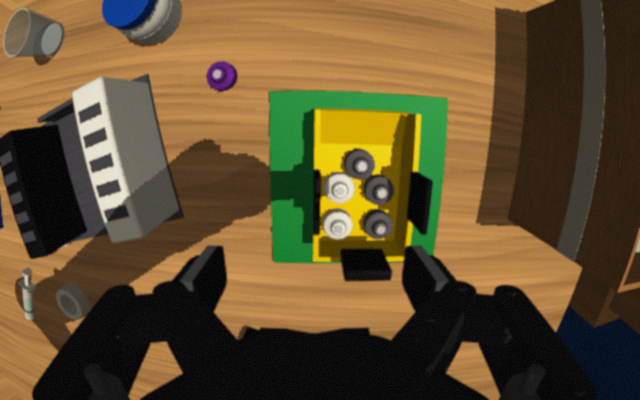

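```bash
python3 -m handwheel '1 0.002 0.012 -0.001 0.7;1 0 0.022 0 0;1 0 0.024 0 0;1 0 0.024 0 0;1 0 0.024 0 0;1 0 0.017 0 0;1 0 0.011 0 0;-1 0 0 0 0;-1 0 0 0 0;-1 0 0 0 0' 60
python3 -m handwheel '-1 0 0 0 0;-1 0 0 0 0;-1 0 0 0 0;-1 0 0 0 0;-1 0 0 0 0;-1 0 0 0 0;-1 0 -0.003 0 0;-1 0 -0.006 0 0;-1 0 -0.008 0 0;-1 0 0 0 0'
python3 - <<'E'
from h import *
st();c=cam('wrist');save(c,'w6.png')
E
```

```text
t: 11.23
eef_pos: [0.5737, -0.2856, 0.0619]
tool_rot: [0.511, -0.51, 0.489, -0.49]
contact_force: [-0.5, 0.3, 0.1]
gripper_width: 0.601
t: 12.07
eef_pos: [0.5741, -0.2852, 0.0793]
tool_rot: [0.511, -0.51, 0.489, -0.49]
contact_force: [0.0, -0.5, -2.6]
gripper_width: 0.063
t 12.07 pos [ 574.1 -285.2   79.3] head -87.54 F [ 0.  -0.5 -2.6] w 0.063 q [-0.23  0.78  0.88  1.8  -0.75  0.93 -0.54]
```

View pics/w6.png

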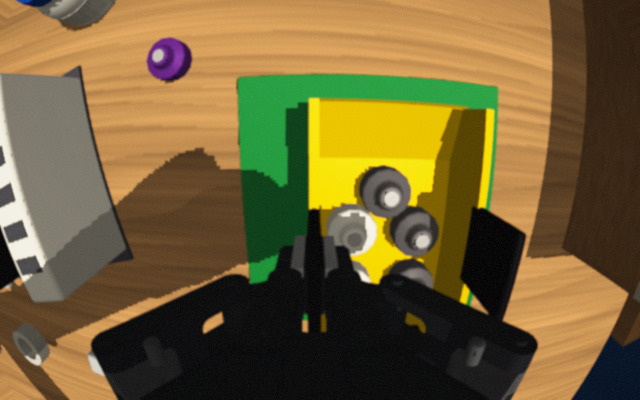

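```bash
python3 -m handwheel '-1 0 -0.01 0 0;-1 0 -0.018 0 0;-1 0 -0.02 0 0;-1 0 -0.022 0 0;-1 0 -0.022 0 0;-1 0 -0.022 0 0;-1 0 -0.02 0 0;-1 0 -0.015 0 2;-1 0 -0.008 0 5;-1 0 0 0 5.3'
python3 -m handwheel '-1 -0.008 0 -0.001 0;-1 -0.016 0 -0.002 0;-1 -0.025 0 -0.0035 0;-1 -0.031 0 -0.00425 0;-1 -0.031 0 -0.00425 0;-1 -0.031 0 -0.00425 0;-1 -0.031 0 -0.00425 0;-1 -0.031 0 -0.00425 0;-1 -0.031 0 -0.00425 0;-1 -0.031 0 -0.00425 0'
python3 -m handwheel '-1 -0.031 0 -0.00425 0;-1 -0.031 0 -0.00425 0;-1 -0.031 0 -0.00425 0;-1 -0.031 0 -0.00425 0;-1 -0.031 0 -0.00425 0;-1 -0.031 0 -0.00425 0;-1 -0.031 0 -0.00425 0;-1 -0.031 0 -0.00425 0;-1 -0.031 0 -0.00425 0;-1 -0.031 0 -0.00425 0'
python3 -m handwheel '-1 -0.031 0 -0.00425 0;-1 -0.031 0 -0.00425 0;-1 -0.031 0 -0.00425 0;-1 -0.018 0 -0.002 0;-1 -0.008 0 -0.001 0;-1 0 0 0 0;-1 0 0 0 0;-1 0 0 0 0;-1 0 0 0 0;-1 0 0 0 0'
python3 - <<'E'
from h import *
to([.598,.409,.087]);c=cam('wrist');save(c,'w7.png');c=cam('side');save(c,'s7.png',(160,60,380,240),3);c=cam('top');save(c,'t7.png',(80,100,280,260),4)
E
```

```text
t: 12.95
eef_pos: [0.5741, -0.2854, 0.2377]
tool_rot: [-0.455, 0.453, -0.541, 0.543]
contact_force: [0.3, -0.7, -2.9]
gripper_width: 0.059
t: 13.78
eef_pos: [0.5825, -0.014, 0.2346]
tool_rot: [0.456, -0.456, 0.541, -0.54]
contact_force: [0.2, 0.3, -3.0]
gripper_width: 0.057
t: 14.62
eef_pos: [0.5933, 0.2986, 0.2344]
tool_rot: [0.456, -0.457, 0.54, -0.54]
contact_force: [-0.1, -0.2, -1.9]
gripper_width: 0.059
t: 15.45
eef_pos: [0.5995, 0.4147, 0.2352]
tool_rot: [0.455, -0.455, 0.542, -0.542]
contact_force: [-0.2, -0.2, -2.7]
gripper_width: 0.062
t 15.45 pos [599.5 414.7 235.2] head -99.96 F [-0.2 -0.2 -2.7] w 0.062 q [-1.31  0.85  1.15  1.45 -0.78  1.35 -1.86]
tool shift mm [  5.9 148.2  -0.5]
```

View pics/w7.png

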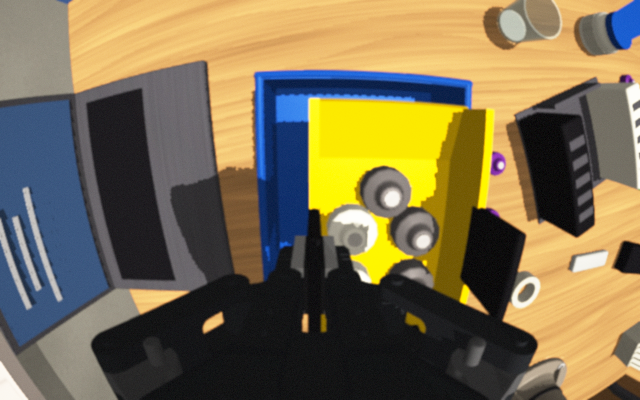

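View pics/s7.png

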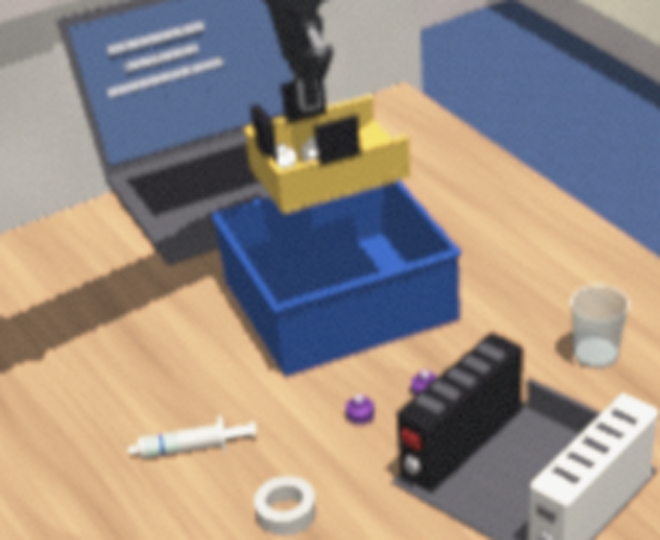

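View pics/t7.png

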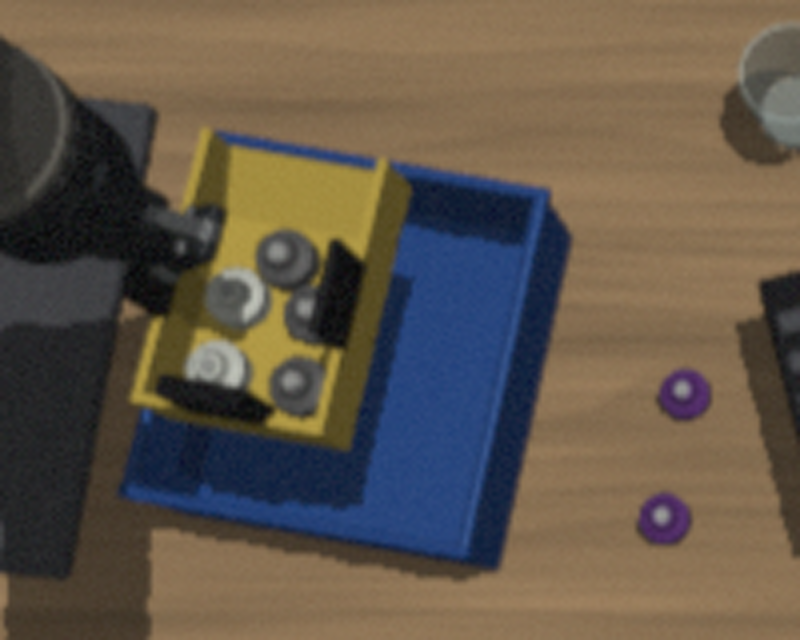

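```bash
python3 -m handwheel '-1 0.01 0.008 0 0;-1 0.01 0.015 0 0;-1 0 0.02 0 0;-1 0 0.022 0 0;-1 0 0.022 0 0;-1 0 0.022 0 0;-1 0 0.018 0 0;-1 0 0.013 0 0;-1 0 0.008 0 0;-1 0 0 0 0'
python3 -m handwheel '-1 0 0 0.004 0;-1 0 0 0.006 0;-1 0 0 0.006 0;-1 0 0 0.004 0;-1 0 0 0 0;-1 0 0 0 0;-1 0 0 0 0;-1 0 0 0 0;-1 0 0 0 0;-1 0 0 0 0' 40
python3 - <<'E'
from h import *
st();c=cam('wrist');save(c,'w8.png');c=cam('top');save(c,'t8.png',(80,100,280,260),4)
E
```

```text
t: 16.43
eef_pos: [0.595, 0.3964, 0.0851]
tool_rot: [0.455, -0.456, 0.541, -0.541]
contact_force: [-1.3, -0.4, -2.7]
gripper_width: 0.054
t: 17.27
eef_pos: [0.6152, 0.3935, 0.0867]
tool_rot: [0.455, -0.455, 0.541, -0.541]
contact_force: [-0.8, -0.5, -2.1]
gripper_width: 0.061
t 17.27 pos [615.2 393.5  86.7] head -99.81 F [-0.8 -0.5 -2.1] w 0.061 q [-1.24  0.98  1.03  1.56 -0.9   1.14 -1.74]
```

View pics/w8.png

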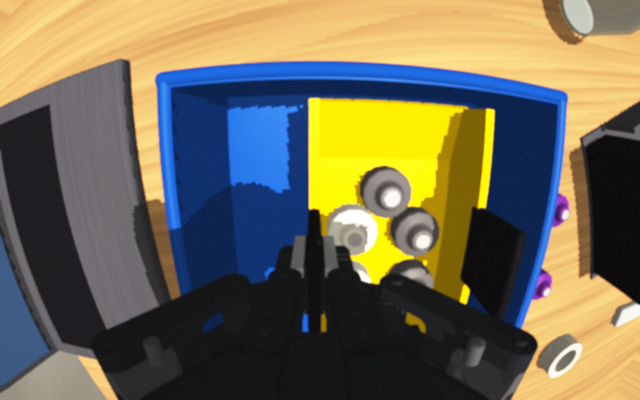

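View pics/t8.png

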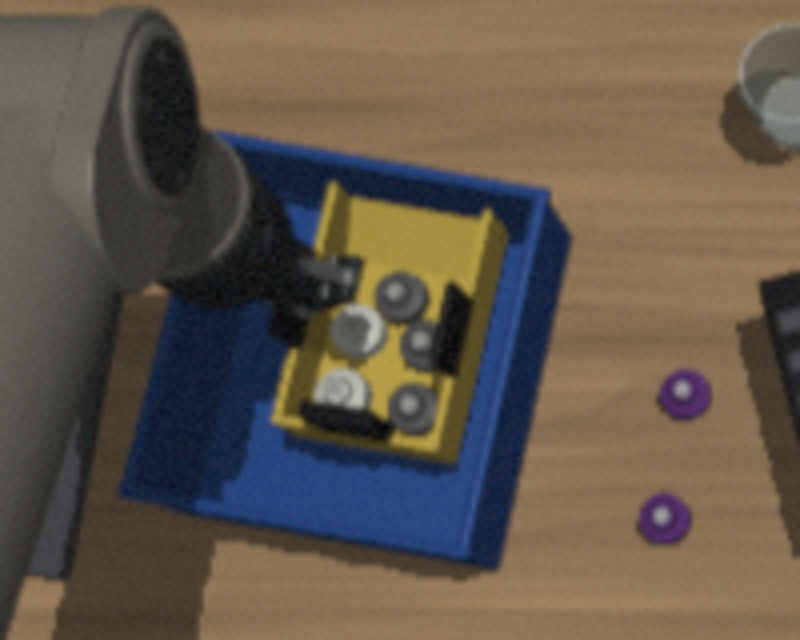

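```bash
python3 -m handwheel '-1 0 0 0.002 0;-1 0 0 0.002 0;-1 0 0 0.002 0;-1 0 0 0.002 0;-1 0 0 0.002 0;-1 0 0 0.002 0;-1 0 0 0.002 0;-1 0 0 0.001 0;-1 0 0 0 0;-1 0 0 0 0'
python3 - <<'E'
from h import *
st();c=cam('wrist');save(c,'w9.png',(160,50,600,300),1.8)
E
```

```text
t: 18.2
eef_pos: [0.623, 0.3934, 0.0858]
tool_rot: [0.452, -0.46, 0.545, -0.536]
contact_force: [-22.3, 2.8, 9.6]
gripper_width: 0.058
t 18.2 pos [623.  393.4  85.8] head -99.72 F [-22.3   2.8   9.6] w 0.058 q [-1.21  0.99  1.02  1.53 -0.9   1.16 -1.74]
```

View pics/w9.png

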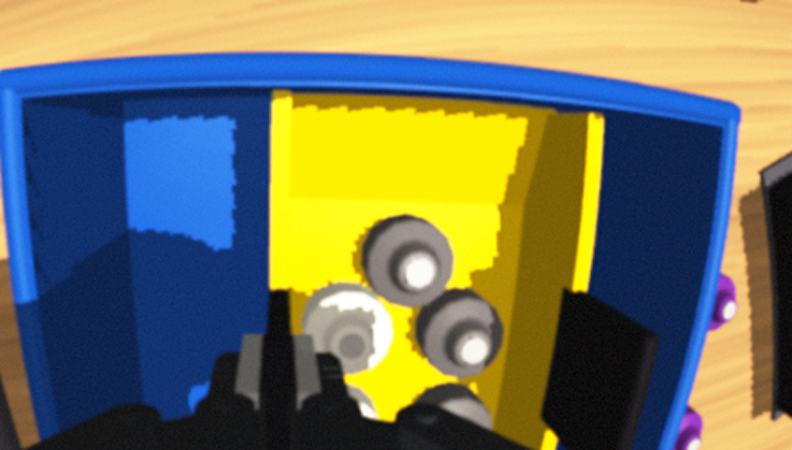

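```bash
python3 -m handwheel '-1 0 0 0 0;-1 0 -0.005 0.002 0;-1 0 -0.007 0.003 0;-1 0 -0.0065 0.003 0;-1 0 -0.0065 0.0035 0;-1 0 -0.006 0.0045 0;-1 0 -0.0055 0.005 0;-1 0 0 0 0;-1 0 0 0 0;-1 0 0 0 0' 25
python3 - <<'E'
from h import *
st();c=cam('wrist');save(c,'w10.png');c=cam('side');save(c,'s10.png',(160,60,380,240),3)
E
```

```text
t: 19.08
eef_pos: [0.648, 0.3882, 0.1222]
tool_rot: [0.454, -0.457, 0.543, -0.539]
contact_force: [-7.7, 1.7, -0.8]
gripper_width: 0.063
t 19.08 pos [648.  388.2 122.2] head -99.8 F [-7.7  1.7 -0.8] w 0.063 q [-1.18  0.97  1.05  1.46 -0.87  1.22 -1.76]
```

View pics/w10.png

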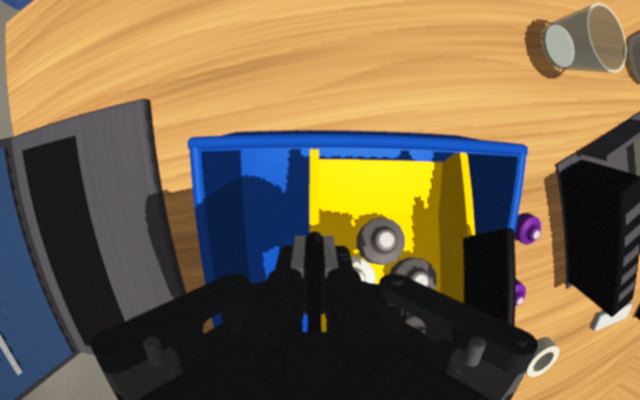

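View pics/s10.png

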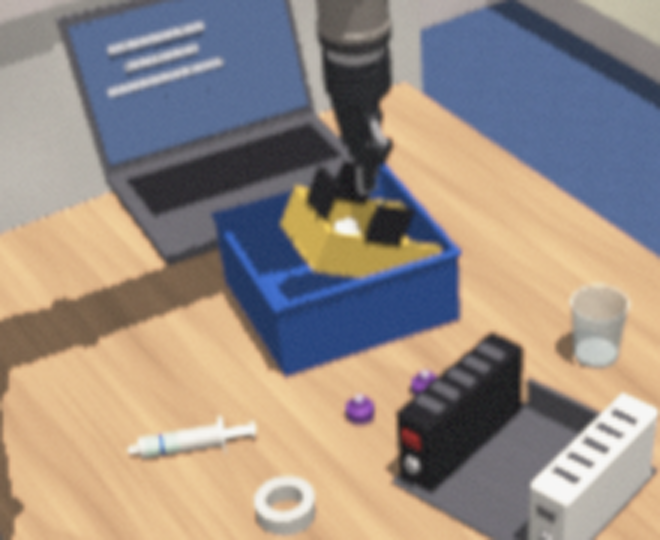

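```bash
python3 -m handwheel '-1 0 -0.006 0.008 0;-1 0 -0.005 0.009 0;-1 0 -0.004 0.01 0;-1 0 -0.003 0.01 0;-1 0 -0.002 0.01 0;-1 0 0 0.01 0;-1 0 0 0 0;-1 0 0 -0.015 0;-1 0 0 -0.02 0;-1 0 0 -0.015 0'
python3 - <<'E'
from h import *
st();c=cam('wrist');save(c,'w11.png');c=cam('side');save(c,'s11.png',(160,60,380,240),3);c=cam('top');save(c,'t11.png',(80,100,280,260),4)
E
```

```text
t: 20.02
eef_pos: [0.6575, 0.3855, 0.1433]
tool_rot: [-0.455, 0.455, -0.541, 0.541]
contact_force: [1.2, 0.8, -2.1]
gripper_width: 0.06
t 20.02 pos [657.5 385.5 143.3] head -99.86 F [ 1.2  0.8 -2.1] w 0.06 q [-1.17  0.96  1.06  1.43 -0.85  1.25 -1.76]
```

View pics/w11.png

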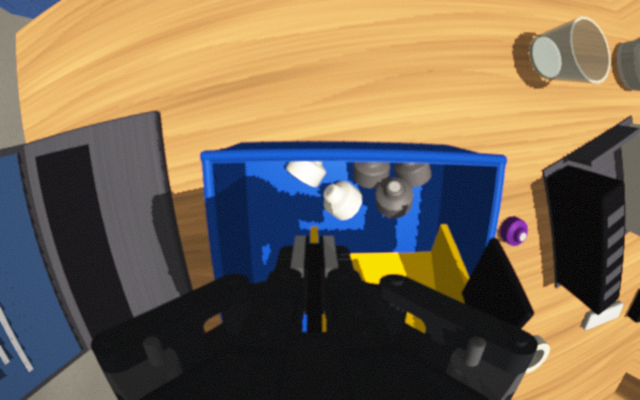

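View pics/s11.png

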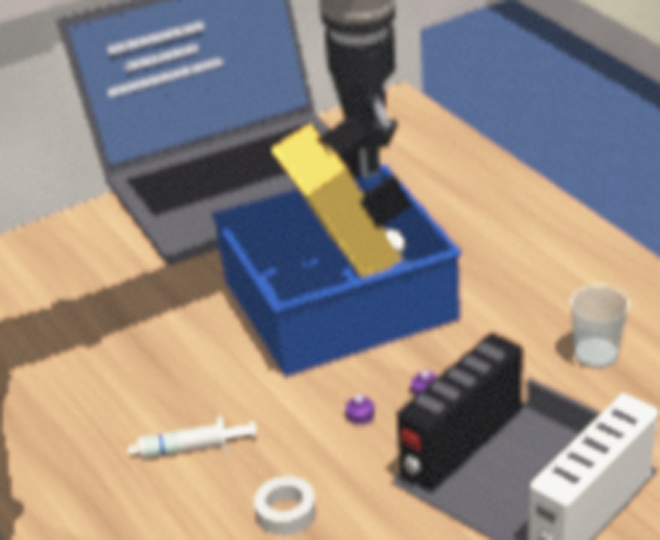

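View pics/t11.png

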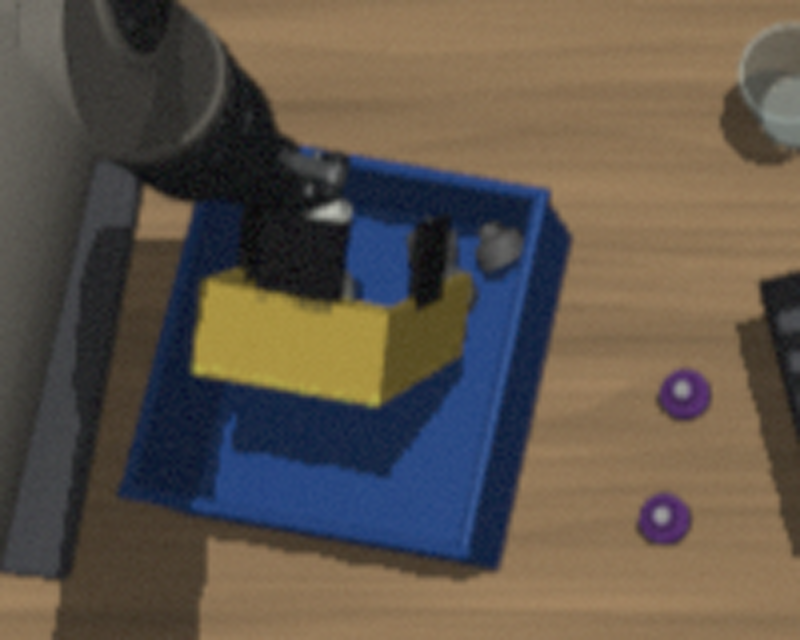

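```bash
python3 -m handwheel '-1 0 -0.004 -0.006 0;-1 0 -0.005 -0.014 0;-1 0 0 -0.02 0;-1 0 0 -0.02 0;-1 0 0 -0.018 0;-1 0 0 -0.014 0;-1 0 0 -0.01 0;-1 0 0 -0.006 0;-1 0 0 -0.004 0;-1 0 0 0 0'
python3 - <<'E'
from h import *
st();c=cam('side');save(c,'s12.png',(160,60,380,240),3);c=cam('top');save(c,'t12.png',(80,100,280,260),4)
E
```

```text
t: 21.0
eef_pos: [0.5503, 0.4048, 0.1541]
tool_rot: [-0.457, 0.453, -0.54, 0.542]
contact_force: [5.2, 0.9, -0.1]
gripper_width: 0.064
t 21.0 pos [550.3 404.8 154.1] head -99.86 F [ 5.2  0.9 -0.1] w 0.064 q [-1.39  0.86  1.12  1.66 -0.83  1.17 -1.8 ]
```

View pics/s12.png

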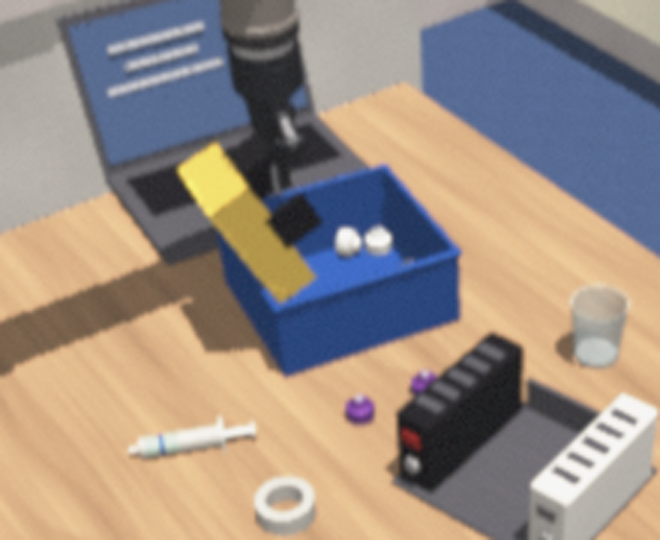

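View pics/t12.png

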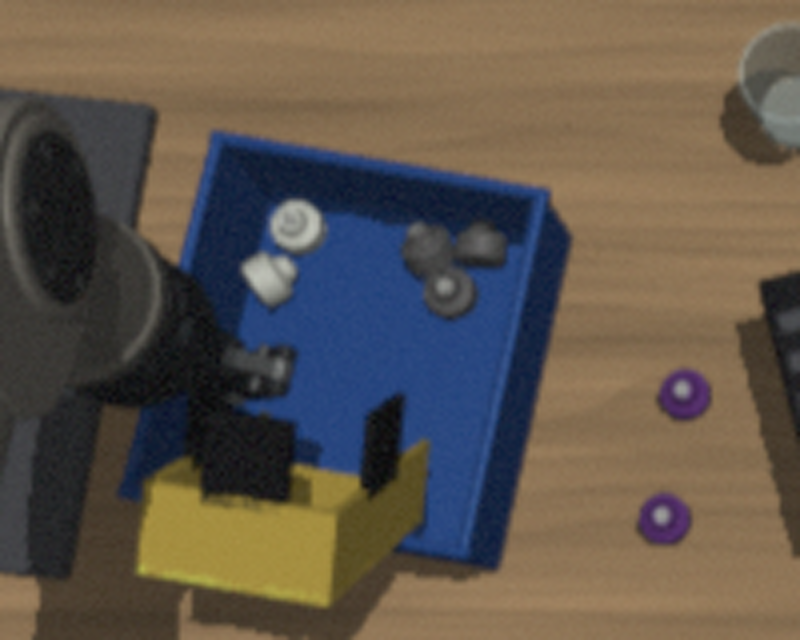

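```bash
python3 -m handwheel '-1 0 -0.002 -0.0075 0;-1 0 -0.002 -0.0075 0;-1 0 -0.002 -0.0075 0;-1 0 -0.0017 -0.0075 0;-1 0 -0.0017 -0.0075 0;-1 0 -0.0017 -0.0075 0;-1 0 0 -0.0075 0;-1 0 0 -0.0075 0;-1 0 0 -0.0075 0;-1 0 0 0 0'
python3 - <<'E'
from h import *
st();c=cam('side');save(c,'s13.png',(160,60,380,240),3)
E
```

```text
t: 21.93
eef_pos: [0.4864, 0.4164, 0.1687]
tool_rot: [-0.459, 0.451, -0.539, 0.543]
contact_force: [4.0, -0.8, 20.4]
gripper_width: 0.061
t 21.93 pos [486.4 416.4 168.7] head -99.88 F [ 4.  -0.8 20.4] w 0.061 q [-1.54  0.8   1.18  1.76 -0.81  1.15 -1.85]
```

View pics/s13.png

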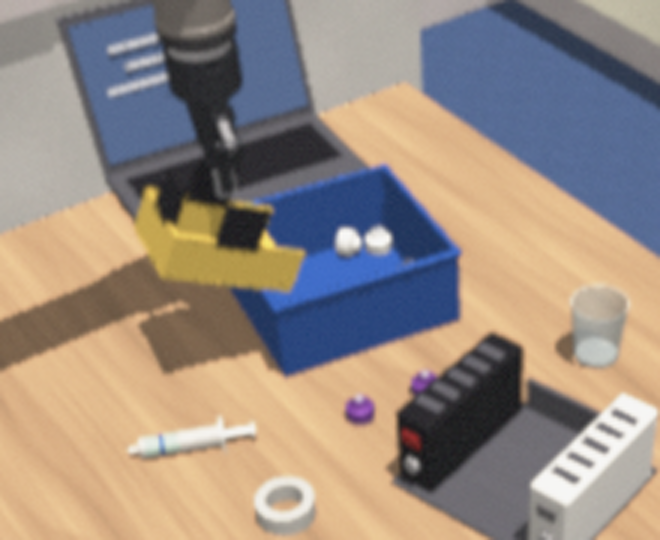

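```bash
python3 -m handwheel '-1 0 0.0015 -0.0075 0;-1 0 0.002 -0.0075 0;-1 0 0.003 -0.0075 0;-1 0 0.002 -0.004 0;-1 0 0 0 0;-1 0 -0.01 0 0;-1 0 -0.02 0 0;-1 0 -0.025 0 0;-1 0 -0.02 0 0;-1 0 0 0 0' 60
python3 - <<'E'
from h import *
st();c=cam('side');save(c,'s14.png',(130,30,350,210),3)
E
```

```text
t: 22.82
eef_pos: [0.4572, 0.4211, 0.234]
tool_rot: [-0.457, 0.453, -0.541, 0.541]
contact_force: [0.4, 0.7, -2.4]
gripper_width: 0.057
t 22.82 pos [457.2 421.1 234. ] head -99.91 F [ 0.4  0.7 -2.4] w 0.057 q [-1.64  0.72  1.27  1.74 -0.73  1.24 -1.93]
```

View pics/s14.png

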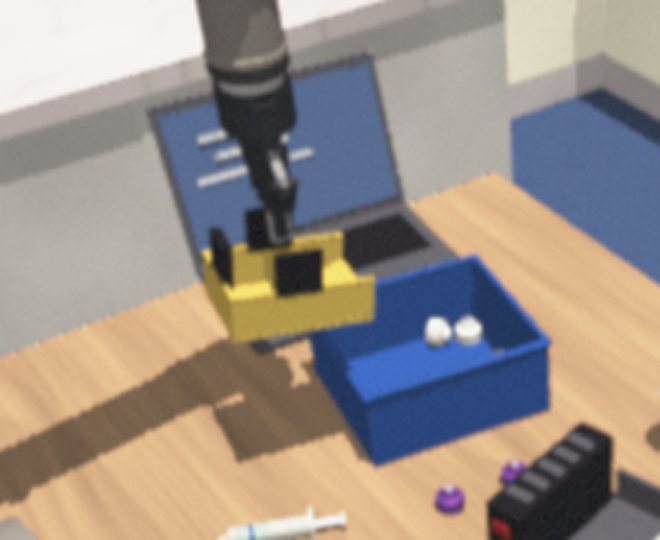

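```bash
python3 -m handwheel '-1 0.012 0 0.004 0;-1 0.0235 0 0.008 0;-1 0.0292 0 0.0101 0;-1 0.0292 0 0.0101 0;-1 0.0292 0 0.0101 0;-1 0.0292 0 0.0101 0;-1 0.0292 0 0.0101 0;-1 0.0292 0 0.0101 0;-1 0.0292 0 0.0101 0;-1 0.0292 0 0.0101 0'
python3 -m handwheel '-1 0.0292 0 0.0101 0;-1 0.0292 0 0.0101 0;-1 0.0292 0 0.0101 0;-1 0.0292 0 0.0101 0;-1 0.0292 0 0.0101 0;-1 0.0292 0 0.0101 0;-1 0.0292 0 0.0101 0;-1 0.0292 0 0.0101 0;-1 0.0292 0 0.0101 0;-1 0.0292 0 0.0101 0'
python3 -m handwheel '-1 0.0292 0 0.0101 0;-1 0.0292 0 0.0101 0;-1 0.0292 0 0.0101 0;-1 0.0175 0 0.006 0;-1 0.0087 0 0.003 0;-1 0 0 0 -3;-1 0 0 0 -5;-1 0 0 0 -4.7;-1 0 0 0 0;-1 0 0 0 0'
python3 - <<'E'
from h import *
to([.5706,-.2838,.063]);c=cam('side');save(c,'s15.png',(300,120,520,300),3);c=cam('wrist');save(c,'w15.png');c=cam('top');save(c,'t15.png',(380,120,540,280),4);P=cloud(c)
z=P[...,2];H,S,V=cv2.split(cv2.cvtColor(c['frame'],cv2.COLOR_RGB2HSV))
m=(H>18)&(H<35)&(S>150)&(z>.2)&(P[...,1]<-.2)
p=P[m]*1000;r=cv2.minAreaRect(p[:,:2].astype(np.float32));print(r,np.percentile(p[:,2],[5,50,95]))
E
```

```text
t: 23.7
eef_pos: [0.4989, 0.1375, 0.2285]
tool_rot: [0.454, -0.456, 0.542, -0.541]
contact_force: [0.5, -0.2, -1.7]
gripper_width: 0.064
t: 24.53
eef_pos: [0.5482, -0.1666, 0.2283]
tool_rot: [0.455, -0.456, 0.542, -0.54]
contact_force: [0.8, 0.4, -0.9]
gripper_width: 0.062
t: 25.37
eef_pos: [0.5686, -0.2829, 0.2291]
tool_rot: [0.512, -0.512, 0.489, -0.487]
contact_force: [-0.7, -0.1, -2.5]
gripper_width: 0.061
t 25.37 pos [ 568.6 -282.9  229.1] head -87.25 F [-0.7 -0.1 -2.5] w 0.061 q [-0.31  0.6   1.01  1.7  -0.56  1.15 -0.67]
tool shift mm [  1.3 166.1   2.2]
((498.658203125, -372.4810791015625), (21.266082763671875, 41.37012481689453), 47.46477508544922) [202.35681876 230.53097173 238.64186965]
```

View pics/s15.png

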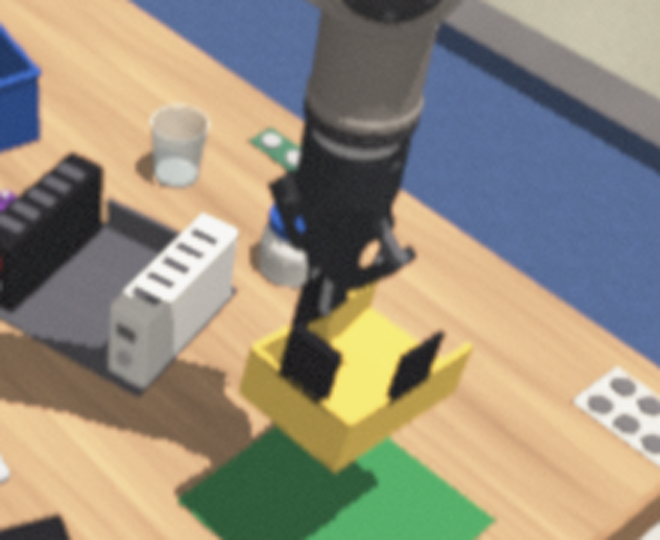

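View pics/w15.png

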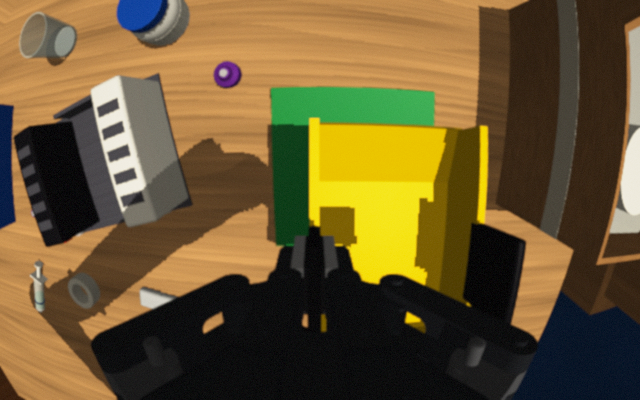

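View pics/t15.png

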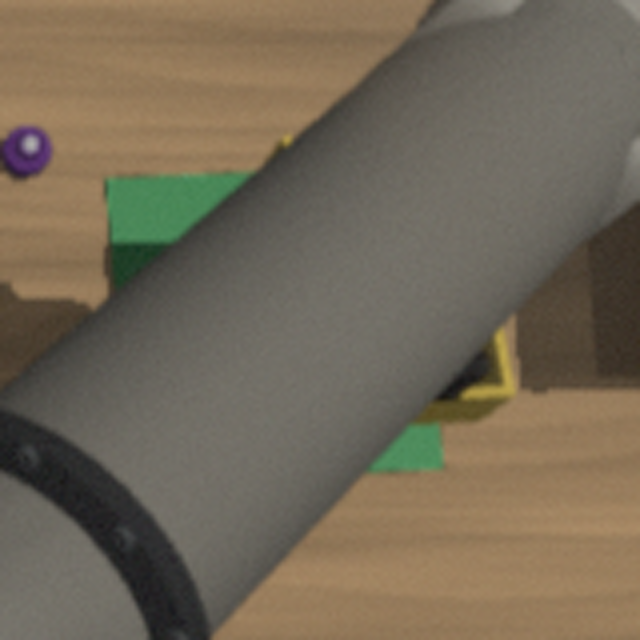

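```bash
python3 -m handwheel '-1 0.001 0.01 0.002 0;-1 0 0.02 0 0;-1 0 0.024 0 0;-1 0 0.024 0 0;-1 0 0.024 0 0;-1 0 0.02 0 0;-1 0 0.014 0 0;-1 0 0.008 0 0;-1 0 0 0 0;-1 0 0 0 0'
python3 - <<'E'
from h import *
st();c=cam('wrist');save(c,'w16.png');c=cam('side');save(c,'s16.png',(300,140,520,320),3)
E
```

```text
t: 26.35
eef_pos: [0.5714, -0.2849, 0.0861]
tool_rot: [-0.512, 0.512, -0.487, 0.488]
contact_force: [0.3, 0.1, -1.6]
gripper_width: 0.059
t 26.35 pos [ 571.4 -284.9   86.1] head -87.15 F [ 0.3  0.1 -1.6] w 0.059 q [-0.22  0.76  0.86  1.8  -0.71  0.92 -0.56]
```

View pics/w16.png

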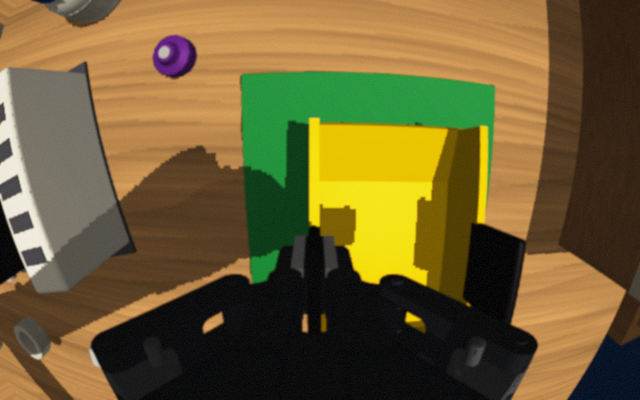

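View pics/s16.png

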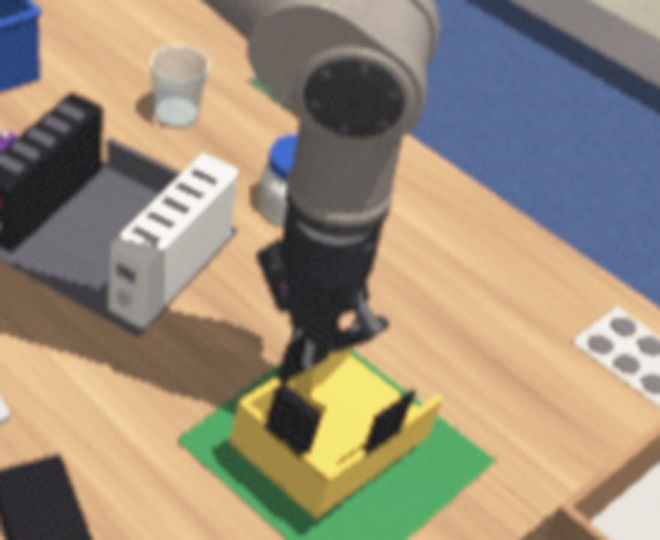

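```bash
python3 -m handwheel '-1 0 0.002 0.005 0;-1 0 0.004 0.006 0;-1 0 0.004 0 0;-1 0 0.004 0 0;-1 0 0.004 0 0;-1 0 0.003 0 0;-1 0 0.002 0 0;-1 0 0.002 0 0;-1 0 0 0 0;-1 0 0 0 0'
python3 - <<'E'
from h import *
st();c=cam('wrist');save(c,'w17.png');c=cam('side');save(c,'s17.png',(300,140,520,320),3)
E
```

```text
t: 27.28
eef_pos: [0.58, -0.2854, 0.0635]
tool_rot: [0.512, -0.512, 0.489, -0.487]
contact_force: [-12.9, 6.1, 26.1]
gripper_width: 0.065
t 27.28 pos [ 580.  -285.4   63.5] head -87.31 F [-12.9   6.1  26.1] w 0.065 q [-0.2   0.79  0.83  1.79 -0.74  0.9  -0.55]
```

View pics/s17.png

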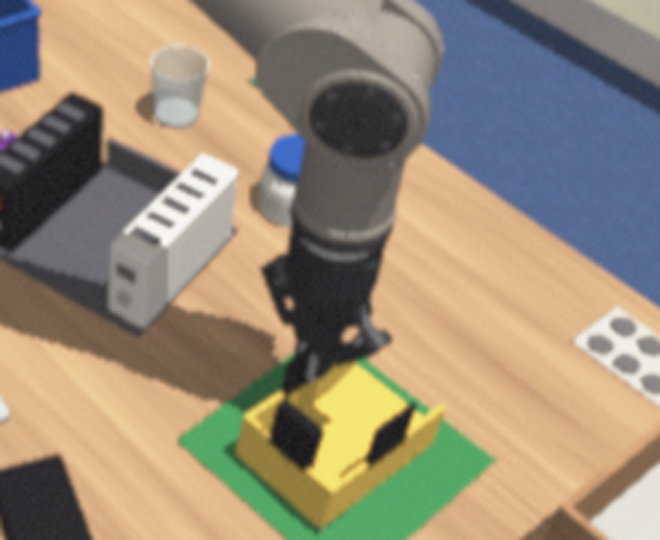

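View pics/w17.png

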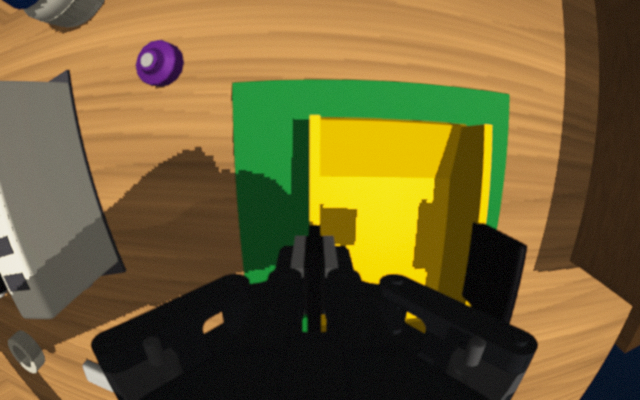

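```bash
python3 -m handwheel '-1 0 -0.003 0 0;-1 0 -0.003 0 0;-1 0 0 0 0;0 0 0 0 0;0 0 0 0 0;0 0 0 0 0;0 0 0 0 0;0 0 -0.01 0 0;0 0 -0.025 0 0;0 0 -0.03 0 0'
python3 -m handwheel '0 0 -0.035 0 0;0 0 -0.035 0 0;1 -0.02 -0.01 0 0;1 -0.035 0 0 0;1 -0.035 0 0 0;1 -0.035 0 0 0;1 -0.035 0 0 0;1 -0.035 0 0 0;1 -0.035 0 0 0;1 0 0 0 0'
cat > m.py <<'E'
from h import *
def meas(n):
    st();c=cam('top');save(c,n,(380,120,540,280),4)
    P=cloud(c);z=P[...,2]
    reg=(P[...,1]<-.22)&(P[...,1]>-.45)&(P[...,0]>.45)&(P[...,0]<.68)&(z>.086)&(z<.104)
    k,l,s,_=cv2.connectedComponentsWithStats(reg.astype(np.uint8))
    for i in range(1,k):
        if s[i,4]>8:
            p=P[l==i]*1000;r=cv2.minAreaRect(p[:,:2].astype(np.float32));print(s[i],np.round(r[0]),np.round(r[1]),r[2],np.median(p[:,2]))
E
python3 -c "from m import *;meas('t18.png')"
```

```text
t: 28.22
eef_pos: [0.5812, -0.2834, 0.1316]
tool_rot: [-0.512, 0.513, -0.489, 0.486]
contact_force: [-0.4, 0.1, 0.7]
gripper_width: 0.499
t: 29.05
eef_pos: [0.5713, -0.0455, 0.2114]
tool_rot: [0.516, -0.514, 0.486, -0.483]
contact_force: [0.6, 1.8, -1.2]
gripper_width: 1.001
t 29.05 pos [571.3 -45.5 211.4] head -86.53 F [ 0.6  1.8 -1.2] w 1.001 q [-0.8   0.54  1.08  1.87 -0.54  1.07 -1.01]
[436 185   6  22  74] [ 571. -284.] [50.  8.] 2.9456396102905273 94.73660758051321
[475 184   7  21  79] [ 575. -379.] [49.  8.] 3.228236675262451 95.20231039783374
[451 219  21   6 107] [ 509. -335.] [12. 45.] 2.132059335708618 95.70332648906238
```

View pics/t18.png

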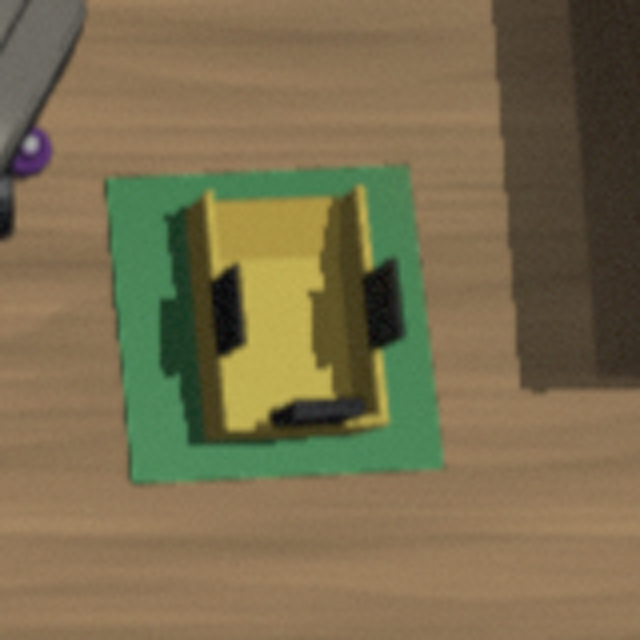

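```bash
python3 -c "
from h import *
c=cam('top');save(c,'t19.png');c=cam('side');save(c,'s19.png')"
```

```text
(no output)
```

View pics/t19.png

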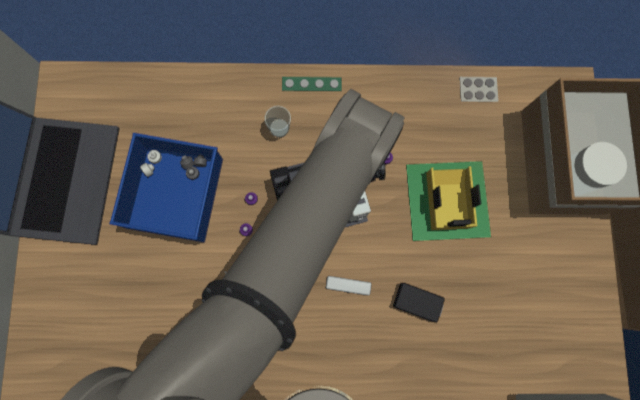

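View pics/s19.png

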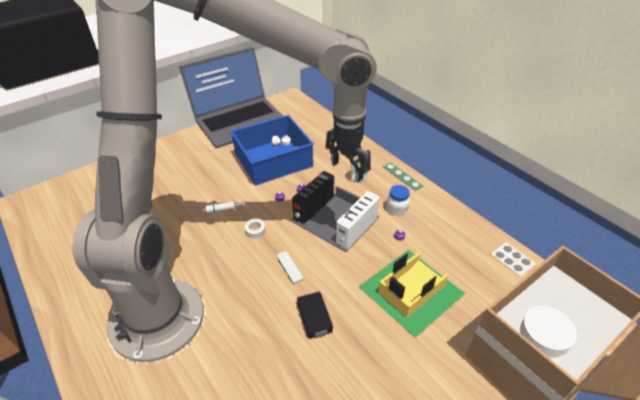

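The final views show the tray upright on the mat at (453,198), five holders in the tub near (150,162) and (193,166), and the bystanders and purple look-alikes in their original places. The arm is clear of everything.

```bash
python3 -c "
from station import bot
print(bot.hand_in())"
```

```text
the job is handed in; nothing more can be done
None
```

The job is done and handed in at about 29 s on the robot's clock; handing in reports no verdict.

- **First placing:** I lifted the tray by its tab and stood it on the mat with all five holders still in it. It measured within about 3 mm of the middle. I then let go.
- **Tipping:** The tool can only turn about its vertical axis, so I gripped the left ear and tipped the tray by pushing its front corners against the inside of the tub's far wall. It pivoted in the jaws to about 60–65° (judged from the pictures) and all five holders slid into the tub.
- **Righting and final placing:** I turned the tray level again over the tub's near rim. It had shifted about 12 mm in the grip, so I corrected for that before setting it down.

**Last checks:**
- The empty tray stands upright at about (578, -331) mm, against a measured mat centre of (578, -331.5) mm.
- All five holders are seen in the tub.
- As far as the views show, the bystanders and the purple look-alikes have not moved. The arm hid the gel jar and tape roll from above, so I checked those two only in the side view.
- The gripper is open and clear of everything.
- The highest force I read was about 30 N, pressing the tray onto the mat. I read forces only at the end of each move, so a brief higher peak could have been missed.
- No check failed or disagreed.

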